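# Check a balloon inflator's blowing pressure with a hand-held gauge

### The arm

A 6-joint arm with a two-finger parallel gripper is mounted at the origin on a cart in front of the work surface, level with it; the furniture and walls round the work are solid. World frame = base frame: x ahead of the robot, y to its left, z up, the work surface at z = 0. Lengths are in m, angles in rad, forces in N, time in s.
With the tool pointing down it reaches from about 0.325 to 0.875 m from the base axis. Payload 4.4 kg.
Tool frame: the origin (TCP) lies midway between the tips of the shut fingers; the grasp point (between the pads) lies 19 mm behind it; z points along the fingers, y is the line along which they close (so a half turn about z gives the same grasp; the last joint's range is limited). The gripper opens to 85 mm and grips with 20 to 120 N. Pads are 22 mm wide; open, the fingers measure 114 mm over their backs; the gripper's body (76 mm by 85 mm) begins 54 mm behind the grasp point. The pads swing forward as they close: fully open they stand 13 mm farther back than shut.
Start: joints at [1.175, 0.207, 1.542, -0, 1.393, -0.15], TCP at [0.139, 0.558, 0.196] pointing down, gripper open.
Joint ranges: [-2.73, 2.73], [-0.86, 2.22], [0.23, 2.46], [-1.11, 4.25], [0.08, 2.63], [-2.82, 2.82]. Speed limits (rad/s): [2.79, 2.79, 3.14, 3.14, 3.14, 3.14].

### API

Orientations are given as a rotation vector (axis times angle).
In Python, from station import arm gives the robot as it stands. Calls block until the motion is done:
- arm.move_pose(position, orientation): joint-space move of the TCP to a pose.
- arm.move_linear(position, rot=None, v=0.15, contact_N=None): straight line of the TCP; rot=None keeps the orientation; v is the mean speed in m/s. With contact_N (N) it stops when the force on the tool has changed by that much, and returns True; else False.
- arm.set_joints(angles): joint-space move.
- arm.grip(opening): finger opening in m; the grip force is fixed at half the most; returns when the fingers have stopped.
- arm.pause(seconds).
- arm.inverse_kinematics(position, orientation): joint angles nearest the present ones, or None.
- arm.snapshot(name): name is "scene" or "top" or "wrist"; returns a dict with "image" (420x560x3 uint8, red, green, blue), "fov_y" (degrees; the focal length in pixels is half the picture's height over the tangent of half this angle, whatever the lens; pixels are square), "cx", "cy" (the principal point, pixels), "dist_coeffs" ([k1, k2, p1, p2, k3] as OpenCV has them; the pictures are not rectified), "R" (3x3) and "t" (3): a world point X has camera coordinates R X + t. Camera axes: x right, y down, z forward; pixel columns grow to the right and rows downward; lengths in m; the calibration is good to about 2 mm. A picture is of the moment at which its call begins. There is no depth.
A pose or a line that the arm cannot do raises arm.PlanningError and nothing moves.
- arm.hand_in(): hands the job in; it is judged then, once.
Readings, each from a call of its own:
- arm.get_time_s(): time.
- arm.get_q(): joint angles.
- arm.get_joint_vel(): joint speeds.
- arm.get_joint_torque(): joint torques, N m.
- arm.get_position(): TCP position.
- arm.get_orientation(): TCP orientation.
- arm.get_wrist_force(): force on the tool from outside, world axes, zero at the start.
- arm.get_torque(): the same for the moment, N m.
- arm.get_gripper_width(): finger opening in m.
- arm.get_grasp_force(): force on a finger pad.
Only numpy, scipy, OpenCV 4.12 (cv2) and the standard library are available. Lean on these libraries where they do the work, as an engineer would, in place of code of your own. Each camera call takes 0.05 s, during which the arm holds its last target. There are 200 camera calls.

### The job

Take the hand-held pressure gauge out of its slanted rest and hold it upright, nose down, on the right-hand nozzle of the balloon inflator (right as seen from the robot), with the nozzle's tip in the mouth of the nose, pressing lightly so that the sprung nose goes about half way in. Do not press the left nozzle, press hard on the inflator, or disturb the sticker roll and the balloon weight. Finish while still holding the gauge there, steady: do not put it down or let go.

Things in the scene. Friction and masses are not known exactly. Their poses are not given: they have to be found in the camera images.
- gauge: Hand-held pressure gauge, 0.11 to 0.18 kg, 144 mm long. Origin: centre of the nose's open mouth with the nose fully out; z runs along the gauge from nose to top. Up z: round rubber nose (24 mm) 0-24, rod to 40, square metal neck (24 mm) 40-66, black housing 66-144 mm. Housing: 46 mm along x, 30 mm along y; grip it across y. Starts in the rest, leaning 0.26 rad from upright, top to the robot.
- gauge_grip (a point): Point on the gauge's axis inside the black housing where it is best gripped, 111 mm up from the nose's mouth, 33 mm below the housing's top. Same axes as the gauge: grip across y, fingers pointing along -z.
- gauge_nose (a joint): How far the gauge's sprung nose is pushed in along the gauge's +z, m: 0 fully out, 0.014 at its stop. Spring 500 N/m, so 0.007 (half way) is 3.5 N.
- nose_mouth (a point): Centre of the open mouth of the gauge's nose, on the nose itself (moves with it). The mouth is a round cup, 24 mm outside, 19 mm inside, 18 mm deep; it goes over the nozzle's tip by about 14 mm until it seats on the taper.
- gauge_rest: Fixed grey plastic rest, foot 77 x 80 mm. Origin on the worktop right below the centre of its socket's mouth. The gauge's square neck stands 24 mm deep in the through-socket (27 mm square). The socket's axis, in the rest's frame, points up along (-0.257, 0, 0.966): draw the gauge out along it by 70 mm before turning it, so that the nose is out too. The gauge's y is the rest's y.
- rest_mouth (a point): Centre of the socket's mouth on the rest, 82 mm above the worktop; the gauge's housing stands on it with its shoulder (66 mm up the gauge).
- inflator: Electric balloon inflator, fixed, 192 x 250 mm (x, y), front to the robot. Origin on the worktop under its middle. Two upright tapered nozzles on top at x = -44, y = +64 (left), -64 mm (right). Its top behind them is 146 mm high; the handle runs along y at x = 1 to 31 mm, 186 mm high. Right of it a solid balloon bouquet fills the worktop (world x over 0.35, y under -0.2): come round it close to the robot.
- right_nozzle_tip (a point): Centre of the tip of the inflator's right nozzle (on the -y side), 169 mm above the worktop. The nozzle is upright, a taper 12 mm thick at the tip and 33 mm at its foot, 44 mm below. The point moves down with the nozzle.
- left_nozzle_tip (a point): Centre of the tip of the inflator's left nozzle (on the +y side), 169 mm above the worktop. Not to be touched.
- inflator_nozzle_right (a joint): How far the right nozzle is pushed down, m: 0 up, 0.004 at its stop. Spring 2000 N/m.
- inflator_nozzle_left (a joint): How far the left nozzle is pushed down, m: 0 up, 0.004 at its stop.
- sticker_roll: Bystander: white roll of blank stickers lying flat, 66 mm across, 30 mm high. Origin under its centre.
- balloon_weight_2: Bystander: foil-wrapped balloon weight, 45 mm across, 46 mm high. Origin under its centre.

How it is judged:
On the way:
1. the gauge is gripped and lifted clear of its rest (contact force between gauge and the fingers above 1 N and contact force between gauge and gauge_rest below 0.05 N and distance between nose_mouth and rest_mouth above 0.075 m), for 0.2 s.
At the end, for the whole second after the job is handed in: The fingers hold the gauge, upright within 0.12 rad, its nose's mouth within 6 mm (sideways) of the right nozzle's axis and pushed in between 3 and 12 mm by the nozzle (which is itself pushed down at least 0.5 mm), contact force 1 to 9 N, gauge clear of its rest and still (under 0.02 m/s) (horizontal distance between nose_mouth and right_nozzle_tip below 0.006 m and angle between gauge's own z axis and vertical below 0.12 rad and height (world z) of gauge above 0.12 m and value of joint gauge_nose between 0.003 and 0.012 m and value of joint inflator_nozzle_right above 0.0005 m and contact force between gauge and inflator between 1 and 9 N and contact force between gauge and the fingers above 1 N and contact force between gauge and gauge_rest below 0.05 N and linear speed of gauge below 0.02 m/s); the arm keeps its last pose, push and grip.
It fails at once if the left nozzle is pressed more than 1.5 mm (value of joint inflator_nozzle_left above 0.0015 m).
It fails at once if the gauge is pressed on the inflator with more than 20 N (contact force between gauge and inflator above 20 N).
It fails at once if the arm pushes the inflator with more than 20 N (contact force between the arm and inflator above 20 N).
It fails at once if the sticker roll or balloon weight is moved more than 3 cm (distance of any of sticker_roll, balloon_weight_2 from where it was at the start of the episode above 0.03 m).
It also fails if it takes over 54 s, if anything falls off the work surface, if the arm or the gripper's body presses on something with over 40 N, if the wrist force passes 120 N, or if a joint passes its speed limit or range.

## Working session

There is one attempt and no reset: what is moved stays moved. The work goes in short steps, each a Python script; the robot and the scene stay as the last script left them, time stands still between calls to the robot, and variables do not carry over. Pictures are saved under pics/ and viewed, at most 10 in all, crops included, and the job is handed in when it is done.

```bash
mkdir -p pics; cat > h.py <<'E'
import numpy as np, cv2, pickle
from station import arm
def snap(n,f):
    s=arm.snapshot(n); pickle.dump(s,open(f'pics/{f}.pkl','wb')); cv2.imwrite(f'pics/{f}.png',s['image'][:,:,::-1]); return s
def load(f): return pickle.load(open(f'pics/{f}.pkl','rb'))
def KD(s):
    f=s['image'].shape[0]/2/np.tan(np.radians(s['fov_y'])/2)
    return np.array([[f,0,s['cx']],[0,f,s['cy']],[0,0,1.]]),np.array(s['dist_coeffs'],float)
def ray(s,u,v):
    K,D=KD(s); p=cv2.undistortPoints(np.array([[[u,v]]],float),K,D).ravel()
    R=np.array(s['R']);t=np.array(s['t']); return -R.T@t, R.T@np.array([p[0],p[1],1])
def onz(s,u,v,z):
    c,d=ray(s,u,v); return c+d*(z-c[2])/d[2]
def tri(obs):
    A=np.zeros((3,3));b=np.zeros(3)
    for s,u,v in obs:
        c,d=ray(s,u,v); d=d/np.linalg.norm(d); P=np.eye(3)-np.outer(d,d); A+=P;b+=P@c
    return np.linalg.solve(A,b)
def proj(s,X):
    K,D=KD(s); return cv2.projectPoints(np.array(X,float).reshape(-1,3),cv2.Rodrigues(np.array(s['R']))[0],np.array(s['t'],float),K,D)[0].reshape(-1,2)
E
python3 - <<'E'
from h import *
a=snap('scene','a');b=snap('top','b');snap('wrist','w0')
for s in(a,b): print(s['fov_y'],-np.array(s['R']).T@s['t'])
cv2.imwrite('pics/ab.png',np.vstack([cv2.resize(x['image'],(800,600))[:,:,::-1] for x in (a,b)])[:600])
cv2.imwrite('pics/b8.png',cv2.resize(b['image'],(800,600))[:,:,::-1])
E
```

```text
48.51481434692474 [0.1496408  0.42584218 0.79928197]
42.54980280304865 [0.47875621 0.00705769 1.25398445]
```

View pics/ab.png

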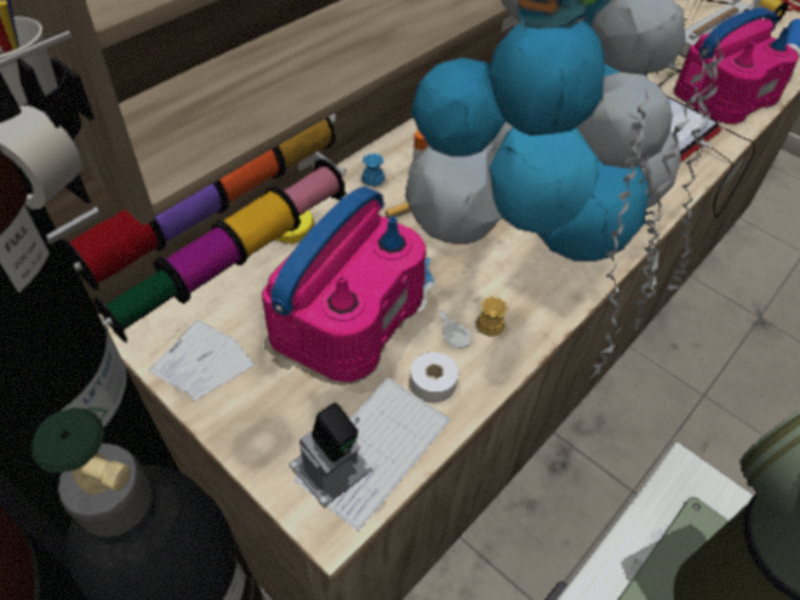

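View pics/b8.png

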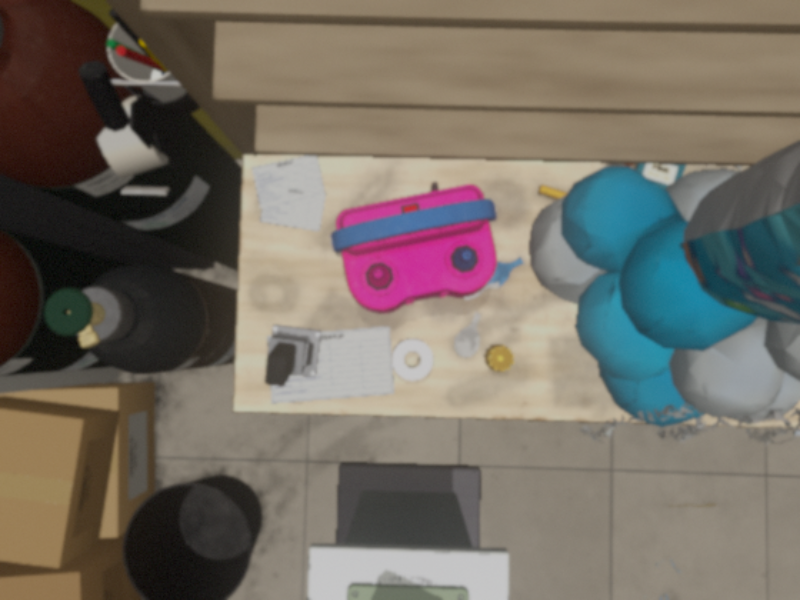

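The scene view shows the rest with the gauge at about (335,450) and the right (blue) nozzle tip at about (390,222). In the top view the gauge is at (280,362), the right nozzle at (464,259) and the roll at (412,360). Next I'll take enlarged crops.

```bash
python3 - <<'E'
from h import *
a=load('a')['image'];b=load('b')['image']
def crop(i,x,y,w,h,k): 
    return cv2.resize(i[y:y+h,x:x+w],None,fx=k,fy=k,interpolation=cv2.INTER_CUBIC)[:,:,::-1]
# scene gauge, scene nozzle ; top gauge, top nozzle: each 400x300 
q=[crop(a,195,275,80,60,5),crop(a,240,145,80,60,5),crop(b,175,215,80,60,5),crop(b,285,160,80,60,5)]
m=np.vstack([np.hstack(q[:2]),np.hstack(q[2:])]).copy()
for i in range(0,800,50):
    cv2.putText(m,'',(i,0),0,1,0); m[::4,i]=255
for j in range(0,600,50): m[j,::4]=255
cv2.imwrite('pics/c.png',m)
E
```

```text
(no output)
```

View pics/c.png

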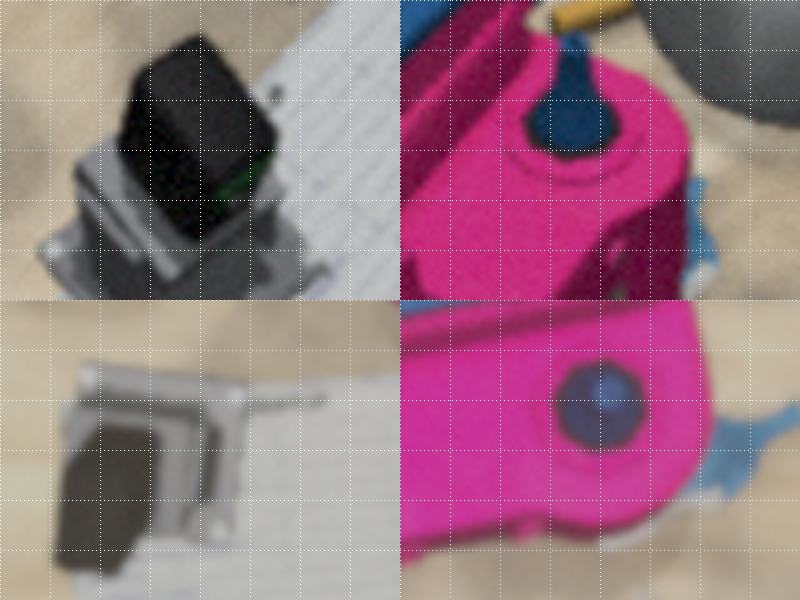

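```bash
cat >> h.py <<'E'
def box(p,L0=0,L1=.078):
    x,y,w=p; c,s_=np.cos(w),np.sin(w); Rz=np.array([[c,-s_,0],[s_,c,0],[0,0,1]])
    ax=np.array([-.257,0,.966]); xx=np.array([.966,0,.257])
    return np.array([[x,y,.082]+Rz@(ax*l+xx*i*.023+np.array([0,j*.015,0])) for l in(L0,L1) for i in(-1,1) for j in(-1,1)])
E
python3 - <<'E'
from h import *
from scipy.optimize import minimize
a=load('a');b=load('b')
print('tip tri',tri([(a,274.2,152.2),(b,326.6,177.2)]),onz(a,274.2,152.2,.169),onz(b,326.6,177.2,.169))
print('left',onz(b,379*.7-.2,275*.7-.2,.169),'roll',onz(b,412*.7,360*.7,.03),'weight',onz(b,500*.7,358*.7,.04))
ms=[]
for s,(x,y,w,h),th in((a,(205,275,50,50),60),(b,(180,235,35,45),100)):
    k=4; im=s['image'][y:y+h,x:x+w].max(2); m=cv2.resize(im,None,fx=k,fy=k,interpolation=cv2.INTER_CUBIC)<th
    n,l,st,_=cv2.connectedComponentsWithStats(m.astype(np.uint8)); i=1+np.argmax(st[1:,4]); m=l==i
    print(st[i]); ms.append((s,x,y,k,m))
def cost(p):
    t=0
    for s,x,y,k,m in ms:
        P=(proj(s,box(p))-[x,y]+.5)*k-.5; M=np.zeros(m.shape,np.uint8)
        cv2.fillConvexPoly(M,np.round(cv2.convexHull(P.astype(np.float32))*16).astype(np.int32),1,shift=4)
        t+=1-(m&(M>0)).sum()/(m|(M>0)).sum()
    return t
c=onz(b,280*.7,350*.7,.1)[:2]
best=[]
for w in np.arange(-.9,.95,.3):
    r=minimize(cost,[*c,w],method='Nelder-Mead',options=dict(initial_simplex=[[*c,w],[c[0]+.02,c[1],w],[c[0],c[1]+.02,w],[*c,w+.2]],xatol=1e-4,fatol=1e-4)); best.append((r.fun,r.x))
for f,x in sorted(best,key=lambda q:q[0])[:4]:print(f,x)
E
```

```text
tip tri [ 0.60513802 -0.06977923  0.16769557] [ 0.60333015 -0.06941854  0.169     ] [ 0.60582495 -0.06898883  0.169     ]
left [0.5719521  0.05439198 0.169     ] roll [0.44987242 0.00383051 0.03      ] weight [ 0.4570187  -0.13399656  0.04      ]
[   54    30   126   167 13652]
[  26   19   82  120 7534]
0.3581587231178879 [ 0.45046877  0.19604715 -0.21873466]
0.3587721339629343 [ 0.45012287  0.19554814 -0.23473131]
0.3592389538102593 [ 0.45047752  0.19596497 -0.21604485]
0.35929370333200283 [ 0.45031749  0.19575366 -0.23000637]
```

```bash
cat >> h.py <<'E'
from scipy.spatial.transform import Rotation as Ro
def gframe(w,flip=False):
    Rz=Ro.from_euler('z',w).as_matrix(); ax=Rz@[-.257,0,.966]; ax/=np.linalg.norm(ax); y=Rz@[0,1,0]
    z=-ax; ty=-y if flip else y
    return ax,Ro.from_matrix(np.c_[np.cross(ty,z),ty,z]).as_rotvec()
E
python3 - <<'E'
from h import *
s=load('w0'); R0=Ro.from_rotvec(arm.get_orientation()).as_matrix()
print('cam in tool',R0.T@(-np.array(s['R']).T@s['t']-arm.get_position())); print(np.round(np.array(s['R'])@R0,2))
p=[.4503,.1958,-.225]
for f in(0,1):
    ax,r=gframe(p[2],f); g=np.array([p[0],p[1],.082])
    for d in(.026,.096,.15,.19): print(f,d,np.round(g+ax*d,3),arm.inverse_kinematics(g+ax*d,r))
for f,s in(('a',load('a')),('b',load('b'))):
    P=proj(s,box(p)); im=s['image'][:,:,::-1].copy(); c=P.mean(0).astype(int)
    im=cv2.resize(im[c[1]-38:c[1]+37,c[0]-25:c[0]+25],None,fx=8,fy=8,interpolation=cv2.INTER_CUBIC)
    Q=((P-c+[25,38]+.5)*8-.5).astype(int)
    for i in range(8):
        for j in(1,2,4):
            if not i&j: cv2.line(im,tuple(map(int,Q[i])),tuple(map(int,Q[i|j])),(0,255,255),1)
    im=cv2.convertScaleAbs(im,alpha=1.6,beta=20)
    if f=='a': A=im
    else: cv2.imwrite('pics/d.png',np.hstack([A,im]))
E
```

```text
cam in tool [ 0.07243554 -0.00084247 -0.17776518]
[[-0.    1.    0.  ]
 [-0.96 -0.   -0.28]
 [-0.28 -0.    0.96]]
0 0.026 [0.444 0.197 0.107] [ 0.34032462 -0.01926783  2.01378661 -0.17224868  0.9332361  -0.91763741]
0 0.096 [0.426 0.201 0.175] [ 0.36480022 -0.14053963  1.97083195 -0.1612341   1.09900854 -0.92291116]
0 0.15 [0.413 0.204 0.227] [ 0.38488999 -0.21473583  1.9215888  -0.15723095  1.22400745 -0.9230317 ]
0 0.19 [0.403 0.207 0.266] [ 0.40049241 -0.25860226  1.8767855  -0.15627064  1.31401454 -0.92145133]
1 0.026 [0.444 0.197 0.107] [ 0.34032462 -0.01926783  2.01378661 -0.17224868  0.9332361   2.22395524]
1 0.096 [0.426 0.201 0.175] [ 0.36480022 -0.14053963  1.97083195 -0.1612341   1.09900854  2.2186815 ]
1 0.15 [0.413 0.204 0.227] [ 0.38488999 -0.21473583  1.9215888  -0.15723095  1.22400745  2.21856096]
1 0.19 [0.403 0.207 0.266] [ 0.40049241 -0.25860226  1.8767855  -0.15627064  1.31401454  2.22014133]
```

View pics/d.png

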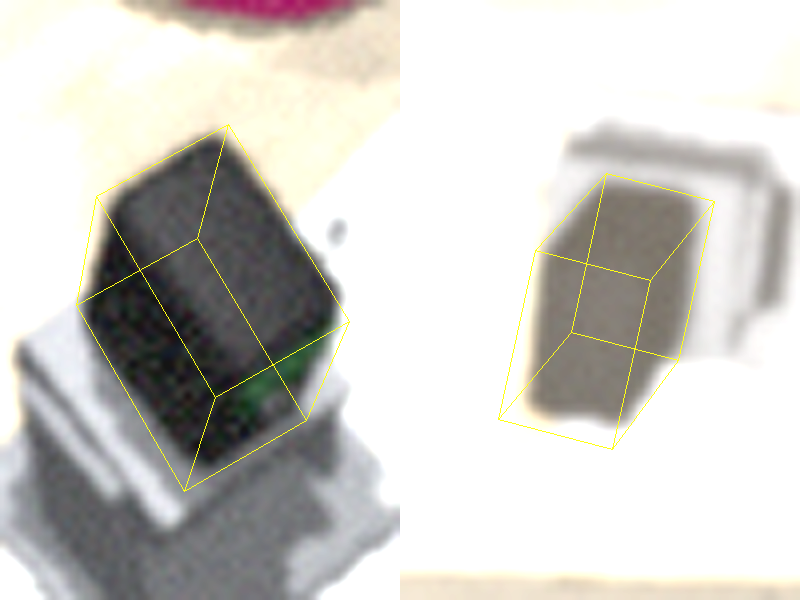

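The fit puts the rest at about (0.45, 0.196). Its edges give a yaw nearer -0.13. I'll retract, go to the standoff and take a close look.

```bash
python3 - <<'E'
from h import *
b=load('b');a=load('a')
print('valve',tri([(a,70*.7,440*.7),(b,70*.7,312*.7)]))
arm.move_linear([.11,.40,.30],v=.2)
w=-.13; ax,r=gframe(w); g=np.array([.4503,.1958,.082])
arm.move_pose(g+ax*.19,r)
s=snap('wrist','w1'); print(arm.get_time_s(),arm.get_position(),arm.get_wrist_force())
im=cv2.resize(s['image'][:,:,::-1],(800,600),interpolation=cv2.INTER_CUBIC)
Q=(proj(s,box([g[0],g[1],w]))*800/560).astype(int)
for i in range(8):
    for j in(1,2,4):
        if not i&j: cv2.line(im,tuple(map(int,Q[i])),tuple(map(int,Q[i|j])),(0,255,255),1)
cv2.imwrite('pics/w1o.png',im)
E
```

```text
valve [0.50347906 0.41966921 0.31926227]
2.6 [0.4015629  0.20297809 0.26562357] [-0.48885624  0.38892898 -0.09817136]
```

View pics/w1o.png

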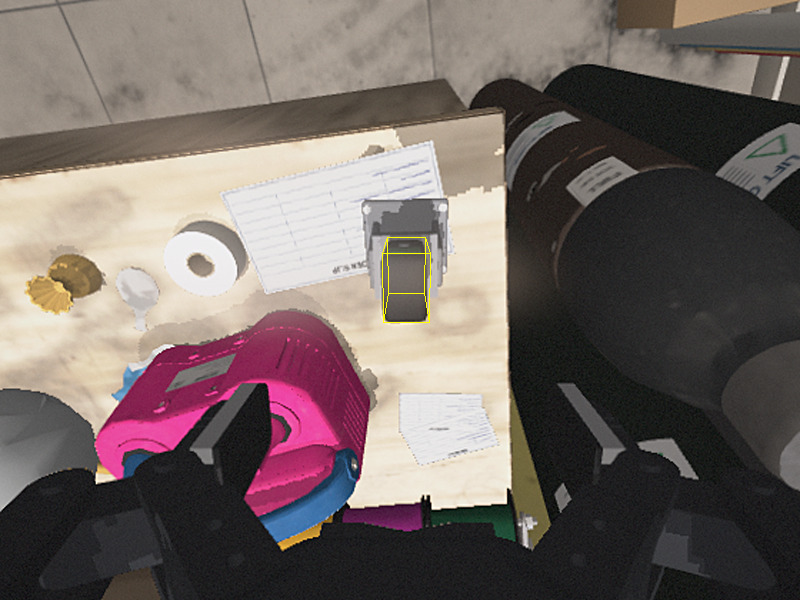

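The overlay matches the housing to a pixel or two (about (383–431, 237–322)), so I'll grasp now.

```bash
python3 - <<'E'
from h import *
w=-.13; ax,r=gframe(w); g=np.array([.4503,.1958,.082])
arm.move_linear(g+ax*.07,v=.15)
hit=arm.move_linear(g+ax*.027,v=.08,contact_N=8)
print(hit,arm.get_wrist_force()); arm.grip(0.02)
print(arm.get_gripper_width(),arm.get_grasp_force(),arm.get_position(),arm.get_wrist_force())
hit=arm.move_linear(g+ax*(.027+.09),v=.08,contact_N=25)
print(hit,arm.get_gripper_width(),arm.get_grasp_force(),arm.get_position(),arm.get_wrist_force(),arm.get_time_s())
s=snap('wrist','w2')
snap('scene','a2')
im=cv2.resize(s['image'][:,:,::-1],(800,600),interpolation=cv2.INTER_CUBIC)
cv2.imwrite('pics/w2o.png',im)
E
```

```text
False [ 0.50072501  0.08533997 -0.34424361]
0.028769784785609737 59.07959997653961 [0.4435654  0.19674491 0.10870006] [-3.40943174 -1.2259679   4.48091993]
False 0.028617351410358514 58.95399749279022 [0.42002666 0.19948012 0.19426665] [-0.82537283 -0.01479342 -1.07562421] 6.0583
```

View pics/w2o.png

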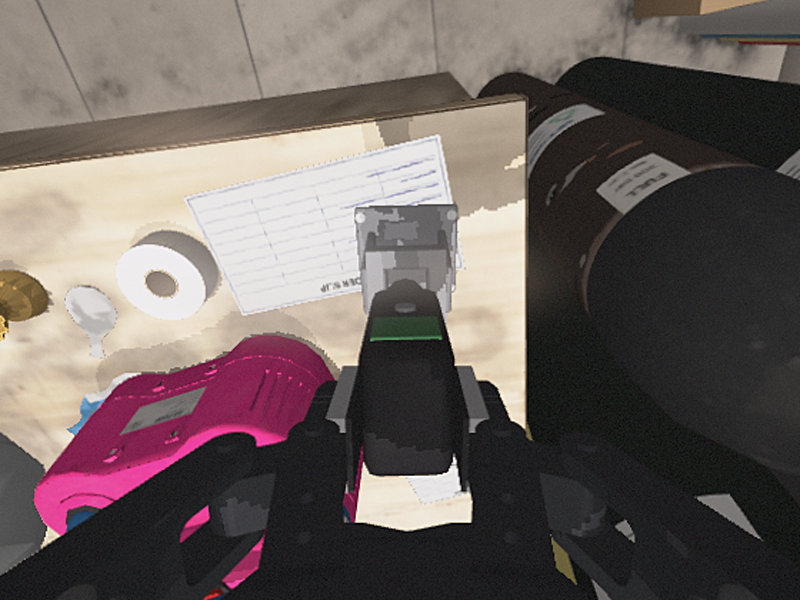

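The housing is held between the pads and the gauge is clear of the rest. I'll turn it upright while raised and carry it above the right nozzle.

```bash
python3 - <<'E'
from h import *
w=-.13; p=np.array(arm.get_position())
arm.move_linear(p+[-.01,0,.09],v=.15)
p=np.array(arm.get_position())
w=0.; y=np.array([-np.sin(w),np.cos(w),0]); z=np.array([0,0,-1.]); r=Ro.from_matrix(np.c_[np.cross(y,z),y,z]).as_rotvec()
arm.move_pose([p[0],p[1]-.02,.32],r)
arm.move_linear([.6047,-.0695,.32],v=.15)
arm.move_linear([.6047,-.0695,.285],v=.08,contact_N=4)
arm.pause(.5)
s=snap('scene','a3');t=snap('top','b3');u=snap('wrist','w3')
print(arm.get_position(),arm.get_wrist_force(),arm.get_time_s(),arm.get_gripper_width())
T=np.array(arm.get_position()); pts=[T-[0,0,.093],[.6052,-.0695,.169]]
print(proj(s,pts),proj(u,pts))
A=cv2.resize(s['image'][100:250,215:315],(400,600),interpolation=cv2.INTER_CUBIC); B=cv2.resize(u['image'][100:400,180:380],(400,600),interpolation=cv2.INTER_CUBIC)
im=np.hstack([A,B])[:,:,::-1].copy()
cv2.imwrite('pics/e.png',im)
E
```

```text
[ 0.60470621 -0.0694655   0.28502159] [-0.84905695 -0.85113243 -2.16751474] 10.7917 0.028188769564443706
[[273.90981532 143.09864768]
 [273.53796209 151.72098776]] [[285.1779819  207.45021738]
 [285.09428254 201.59735621]]
```

View pics/e.png

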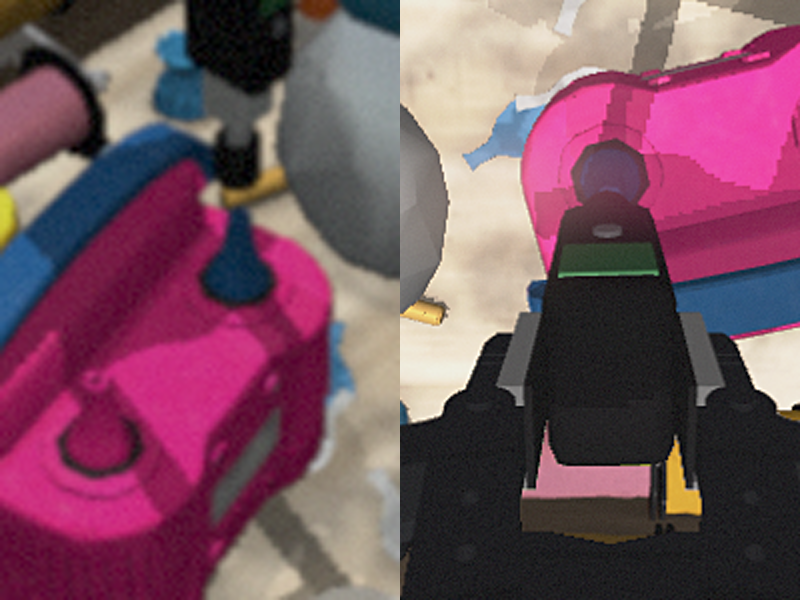

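The nose's mouth shows at about (237,185) in the crop, straight above the nozzle tip at (238,210). It is also centred sideways in the wrist view. I'll lower it in guarded steps and watch the force.

```bash
python3 - <<'E'
from h import *
def F(): return np.mean([(arm.pause(.03),arm.get_wrist_force())[1] for _ in range(5)],0)
p=np.array(arm.get_position()); f0=F(); print(f0)
z=p[2]
while z>.234:
    z-=.002 if z<.268 else .004
    hit=arm.move_linear([p[0],p[1],z],v=.04,contact_N=5); arm.pause(.1)
    d=F()-f0; print(round(z,4),np.round(arm.get_position()[2],4),np.round(d,2),hit)
    if hit or d[2]>3.2 or np.hypot(*d[:2])>3: break
s=snap('scene','a4');u=snap('wrist','w4')
print(arm.get_position(),arm.get_time_s(),arm.get_gripper_width())
A=cv2.resize(s['image'][100:250,215:315],(400,600),interpolation=cv2.INTER_CUBIC); B=cv2.resize(u['image'][100:400,180:380],(400,600),interpolation=cv2.INTER_CUBIC)
cv2.imwrite('pics/e2.png',np.hstack([A,B])[:,:,::-1])
E
```

```text
[ 0.41402238  0.08776087 -1.10669046]
0.281 0.2811 [-0.22  0.01 -0.07] False
0.277 0.2771 [-0.33 -0.17 -0.32] False
0.273 0.2731 [-0.21 -0.6  -0.55] False
0.269 0.2691 [-0.25  0.11 -0.33] False
0.265 0.2651 [-0.17 -0.19 -0.14] False
0.263 0.2631 [-0.46 -0.17 -0.55] False
0.261 0.2611 [-0.6  -0.38  0.09] False
0.259 0.259 [-0.42 -0.21 -0.19] False
0.257 0.257 [-1.08  0.02 -0.25] False
0.255 0.255 [-1.46  0.62 -0.44] False
0.253 0.253 [-1.15  0.69  0.35] False
0.251 0.251 [-1.87  1.17  0.74] False
0.249 0.2491 [-2.    1.29  0.61] False
0.247 0.247 [-2.24  1.02  1.3 ] False
0.245 0.245 [-2.1   1.53  1.62] False
0.243 0.243 [-2.57  1.47  2.46] False
0.241 0.2411 [-2.84  2.24  2.57] False
[ 0.60470192 -0.06939644  0.24104792] 19.8417 0.02862113548731253
```

View pics/e2.png

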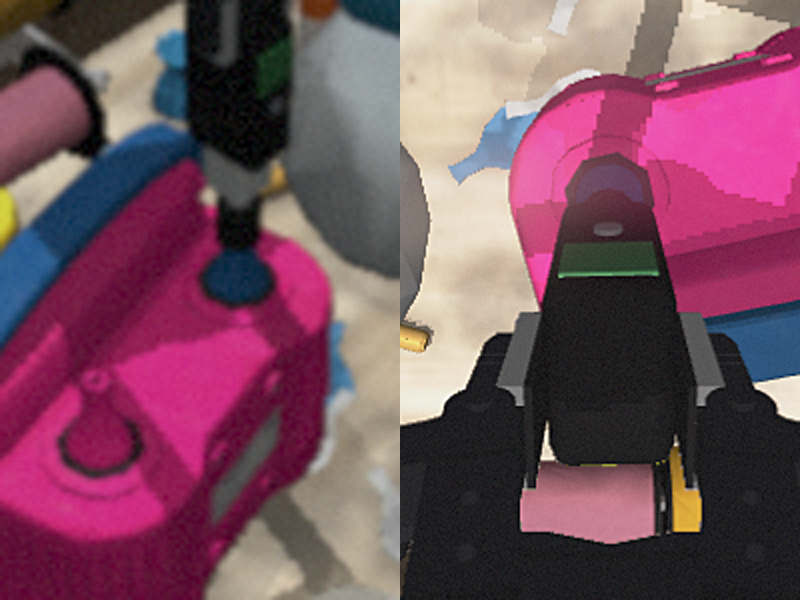

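The nose is over the nozzle. There is a side force of (-2.8, +2.2) N, so I'll ease the gauge that way until it drops, then check the vertical force.

```bash
python3 - <<'E'
from h import *
def F(): return np.mean([(arm.pause(.03),arm.get_wrist_force())[1] for _ in range(12)],0)
f0=np.array([.3,0.,-1.3])
p=np.array(arm.get_position()); d=F()-f0; print(np.round(d,2))
for i in range(5):
    if np.hypot(*d[:2])<.9: break
    p[:2]+=.001*d[:2]/np.hypot(*d[:2])
    arm.move_linear(p,v=.02,contact_N=5); arm.pause(.15); d=F()-f0; print(np.round(p,4),np.round(d,2))
print(arm.get_time_s())
s=snap('scene','a5')
cv2.imwrite('pics/e3.png',cv2.resize(s['image'][130:190,245:305],(600,600),interpolation=cv2.INTER_CUBIC)[:,:,::-1])
E
```

```text
[-2.53  2.1   2.97]
[ 0.6039 -0.0688  0.241 ] [-2.28  1.07  2.48]
[ 0.603  -0.0683  0.241 ] [-1.71 -0.1   2.  ]
[ 0.602  -0.0684  0.241 ] [-0.88 -0.02  2.09]
22.6417
```

View pics/e3.png

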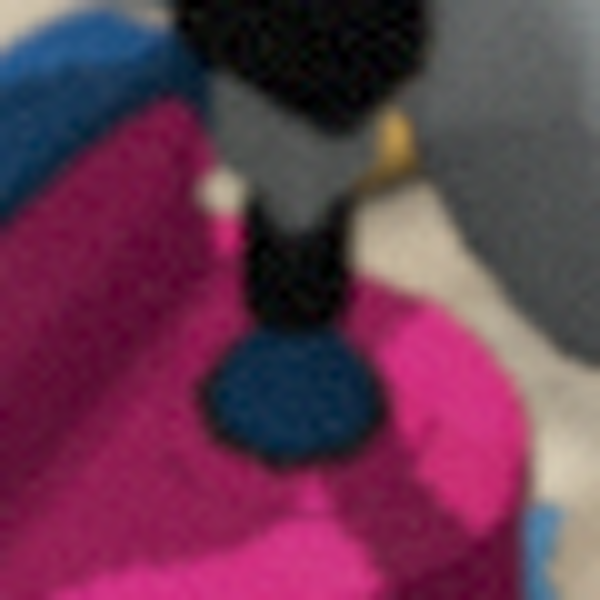

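```bash
python3 - <<'E'
from h import *
def F(n): return np.mean([(arm.pause(.03),arm.get_wrist_force())[1] for _ in range(n)],0)
f0=np.array([.3,0.,-1.36])
p=np.array(arm.get_position()); print(p,np.round(F(40)-f0,2))
arm.move_linear(p+[-.0005,0,-.001],v=.02,contact_N=5); arm.pause(.4)
print(arm.get_position(),np.round(F(60)-f0,2),arm.get_gripper_width(),arm.get_time_s())
# vertical shift of nose vs hover: dark column profile
for n in('a3','a4','a5'):
    g=load(n)['image'][100:175,271:277].astype(int).mean(1); print(n,[tuple(map(int,x)) for x in g[30:70]])
E
```

```text
[ 0.6021114  -0.06838219  0.24108425] [-0.54 -0.12  2.07]
[ 0.60166399 -0.0683838   0.24011821] [-0.07  0.18  2.58] 0.028333762792185694 26.675
a3 [(81, 82, 80), (77, 79, 77), (73, 74, 73), (69, 70, 70), (64, 66, 66), (61, 62, 62), (41, 43, 43), (20, 19, 19), (11, 10, 11), (12, 14, 12), (13, 13, 13), (7, 9, 6), (13, 13, 14), (10, 8, 8), (8, 9, 7), (11, 11, 12), (31, 25, 15), (91, 72, 37), (139, 110, 56), (134, 106, 52), (109, 87, 47), (76, 67, 52), (59, 53, 67), (57, 47, 76), (51, 42, 75), (49, 43, 75), (39, 38, 69), (32, 40, 66), (25, 38, 64), (25, 40, 65), (19, 40, 64), (17, 41, 65), (16, 42, 67), (14, 43, 67), (12, 42, 68), (13, 43, 67), (10, 41, 69), (14, 44, 71), (19, 46, 73), (17, 46, 72)]
a4 [(13, 11, 9), (13, 13, 11), (10, 11, 12), (11, 9, 9), (6, 7, 4), (6, 8, 9), (5, 6, 5), (14, 13, 15), (9, 10, 8), (17, 18, 18), (34, 34, 35), (55, 56, 55), (71, 72, 71), (80, 81, 80), (82, 85, 83), (82, 84, 82), (82, 83, 82), (83, 84, 82), (81, 84, 81), (77, 78, 78), (70, 71, 70), (54, 55, 55), (30, 32, 30), (14, 14, 15), (12, 14, 12), (11, 14, 13), (6, 5, 7), (12, 13, 15), (12, 11, 12), (10, 8, 10), (8, 9, 8), (14, 14, 15), (14, 24, 36), (6, 34, 57), (17, 42, 68), (11, 40, 66), (15, 42, 68), (9, 41, 67), (19, 46, 72), (16, 44, 72)]
a5 [(10, 12, 13), (8, 10, 8), (9, 11, 8), (10, 9, 11), (12, 14, 9), (10, 12, 9), (9, 10, 8), (14, 10, 10), (8, 6, 8), (14, 13, 14), (23, 25, 24), (45, 46, 46), (64, 66, 65), (76, 78, 75), (82, 82, 82), (81, 83, 81), (81, 83, 82), (83, 85, 83), (81, 83, 81), (77, 77, 77), (73, 75, 73), (65, 67, 66), (51, 52, 52), (29, 29, 30), (17, 15, 17), (15, 15, 13), (11, 13, 13), (11, 13, 14), (9, 8, 11), (9, 8, 8), (12, 13, 14), (12, 8, 9), (10, 13, 19), (14, 28, 43), (14, 40, 63), (18, 44, 68), (12, 42, 67), (14, 43, 69), (15, 44, 70), (15, 43, 70)]
```

The force slope (about 0.5 N per mm) fits the springs and the side force is gone. At 2.6 N the nose is about 5 mm in, so I'll go 1.5 mm deeper and hand in.

```bash
python3 - <<'E'
from h import *
def F(n): return np.mean([(arm.pause(.03),arm.get_wrist_force())[1] for _ in range(n)],0)
p=np.array(arm.get_position())
arm.move_linear(p+[0,0,-.0016],v=.02,contact_N=5); arm.pause(.5)
f=F(50)-[.3,0,-1.36]; print(arm.get_position(),np.round(f,2),arm.get_grasp_force(),arm.get_time_s())
if 2<f[2]<5: print(arm.hand_in())
E
```

```text
[ 0.60161716 -0.06841767  0.23848099] [-0.06  0.14  3.19] 59.456866979599 29.0917
the job is handed in; nothing more can be done
None
```

I handed the job in at about 29 s with the gauge held upright on the right nozzle, pressing with about 3.2 N. From the spring rate that puts the nose roughly 6 mm in, with almost no side force. The hand-in call did not report whether it passed.

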